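Spring check of a mirror mount

TASK

Check the two springs of the flat-lying mirror mount with closed fingers: press the corner with the round pad gently down until its pointer is level with the collar on the scale post beside it, and not beyond, keep it there for about a second, and let go so that the corner springs all the way back up; then do the same at the corner with the bar-shaped pad. Only press, grip and lift nothing, keep off the mirror, and leave the collars and the parts standing around where they are.

Things in the scene. Friction and masses are not known exactly. Their poses are not given: they have to be found in the camera images.
- round_pad_top (a point): centre of the top face of the dark round pad (disc 30 mm in diameter), the place to press straight down; at rest 78 mm above the bench. The top faces of both pads stand 8 mm above the plate's top. Spring: begins to give at about 4 N and takes about 0.4 N more per mm, so about 7 to 11 N at the collar. The pad lies 110 mm from its tilt axis.
- round_pointer_tip (a point): tip of the tapered pointer that sticks out from the plate beside the round pad, 40 mm outward of the pad's centre, 150 mm from the tilt axis: it sinks 1.36 times as far as the pad. At rest 66 mm above the bench.
- round_collar_mid (a point): centre of the set collar (dark ring 20 mm in diameter, 8 mm high, with a thin bright line round its middle) on the upright scale post (10 mm in diameter, 100 mm high) in front of the round pad's pointer; it lies on the post's axis, 12 mm outward of the pointer tip and at the start 12 to 22 mm below it. The pointer passes in front of the collar with a gap and does not touch it; the collar sits by friction and stays where it is.
- round_tilt (a joint): tilt of the mirror plate by which the corner with the round pad goes down, rad: 0 = fully up against its stop, grows as that corner is pressed, stop at 0.26. The pad has sunk by 0.110 x this value (m), its pointer tip by 0.150 x.
- bar_pad_top (a point): centre of the top face of the dark bar pad (oblong, 37 x 14 mm, its long side across the line from pivot to pad), the place to press straight down; at rest 78 mm above the bench. The top faces of both pads stand 8 mm above the plate's top. Spring: begins to give at about 4 N and takes about 0.4 N more per mm, so about 7 to 11 N at the collar. The pad lies 110 mm from its tilt axis.
- bar_pointer_tip (a point): tip of the tapered pointer that sticks out from the plate beside the bar pad, 40 mm outward of the pad's centre, 150 mm from the tilt axis: it sinks 1.36 times as far as the pad. At rest 66 mm above the bench.
- bar_collar_mid (a point): centre of the set collar (dark ring 20 mm in diameter, 8 mm high, with a thin bright line round its middle) on the upright scale post (10 mm in diameter, 100 mm high) in front of the bar pad's pointer; it lies on the post's axis, 12 mm outward of the pointer tip and at the start 12 to 22 mm below it. The pointer passes in front of the collar with a gap and does not touch it; the collar sits by friction and stays where it is.
- bar_tilt (a joint): tilt of the mirror plate by which the corner with the bar pad goes down, rad: 0 = fully up against its stop, grows as that corner is pressed, stop at 0.26. The pad has sunk by 0.110 x this value (m), its pointer tip by 0.150 x.
- mount: mirror mount fixed to the bench: dark base 150 x 150 x 14 mm with two short ears carrying the scale posts. Origin at the centre of its underside, z up. Seen in its axes (mm): pivot at (55, 55), round pad at (55, -55), bar pad at (-55, 55), bare fourth corner at (-55, -55), posts at (55, -107) and (-107, 55).
- mirror_plate: the bright sprung plate itself, 150 x 150 x 8 mm, its top 70 mm above the bench at rest, with both pads and both pointers. Origin at the pivot, 66 mm above the bench; axes as the mount's when at rest. Pressing one pad at its centre does not tilt the other corner.
- mirror: round mirror in a dark cell, 60 mm in diameter, 8 mm high, fixed on the middle of the plate; not to be touched. Origin at the centre of its underside.
- gear: dark spur gear with a hub, 56 mm across, 24 mm high; loose bystander, to be left where it stands. Origin at the centre of its underside.
- ring: plain ground steel ring, 52 mm across, 14 mm high; loose bystander, to be left where it stands. Origin at the centre of its underside.
- bolt: large hexagon bolt standing on its head, 71 mm high; loose bystander, to be left where it stands. Origin at the centre of its underside.
- bush: flanged brass bush, 48 mm across, 30 mm high; loose bystander, to be left where it stands. Origin at the centre of its underside.

How it is judged:
By the outcome, as a careful person would: the job done as asked, in the order asked, and still so for the second after the job is handed in, with the robot touching nothing.
It also fails if it takes over 56 s, if anything falls off the work surface, if the arm or the gripper's body presses on something with over 40 N, if the wrist force passes 120 N, or if a joint passes its speed limit or range.

ROBOT

A 7-joint arm with a two-finger parallel gripper is mounted at the origin on a cart in front of the work surface, level with it; the furniture and walls round the work are solid. World frame = base frame: x ahead of the robot, y to its left, z up, the work surface at z = 0. Lengths are in m, angles in rad, forces in N, time in s.
With the tool pointing down it reaches from about 0.425 to 0.875 m from the base axis. Payload 4.7 kg.
Tool frame: the origin (TCP) lies on the centre line of the jaws, within the pads' length; the fingertips stand 17 mm ahead of it and the grasp point (between the pads) lies 2 mm behind it; z points along the fingers, y is the line along which they close (so a half turn about z gives the same grasp; the last joint's range is limited). The gripper opens to 85 mm and grips with 20 to 120 N. Pads are 22 mm wide; open, the fingers measure 114 mm over their backs; the gripper's body (76 mm by 85 mm) begins 54 mm behind the grasp point. The pads swing forward as they close: fully open they stand 13 mm farther back than shut.
Start: joints at [-1.097, 0.321, -0.07, 1.45, 0.023, 1.371, -0.057], TCP at [0.288, 0.582, 0.248] pointing down, gripper open.
Joint ranges: [-2.86, 2.86], [-0.3, 2.09], [-1.38, 1.24], [0.06, 2.45], [-1.56, 4.7], [0.09, 2.05], [-2.69, 2.69]. Speed limits (rad/s): [2.57, 2.57, 3.14, 3.14, 3.14, 3.14, 3.14].

INTERFACE

Orientations are given as a rotation vector (axis times angle).
In Python, from plant import observe, grab_frame, camera_params, job gives the robot as it stands.
- The arm moves only by the tool arm_command, never from a script. Its arguments are lists of equal length, an entry for each row: "delta_pos": the shift along the tool's x, y, z each as a share of 0.025 m, from -1 to 1, a list of three; "twist": the turn, a rotation vector about the tool's x, y, z each as a share of 0.08 rad, from -1 to 1, a list of three. A call has 1 to 20 rows; each row shifts and turns the commanded pose from where the row before left it, along the tool's axes as they then stand; what a row does not reach is not made up. A row lasts 1/12 s, in which the tool goes at most 41.7 mm and 7.16 degrees, less where a joint would pass 70% of its speed; a pose out of reach is approached as far as the arm can. A call with a number of a shift or a turn outside -1 to 1 is refused whole. A call with a gripper value outside its range is refused whole. "grip" is the gripper's target within -1 to 1 (shut at 1, half-way at 0, fully open at -1), set as the call begins (left out, the last holds). The fingers move at their own pace and stop on an object; the grip force is fixed at half the most. Time passes only in rows, so rows that do not move let the fingers close. It gives the time, the measured TCP pose, the force, the opening and the grip force at its end, in the units of the state.
- observe(): the state, without advancing time (a new reading comes with each control period).
- grab_frame(name): name is "scene" or "top" or "wrist"; returns the picture (384x512x3 uint8, blue, green, red); there is no depth.
- camera_params(name): a dict with "fx", "fy", "cx", "cy" (pixels), "world_to_cam" (4x4, takes a point from world to camera coordinates). Camera axes: x right, y up, looking along -z (the intrinsics and any distortion apply to the point x, -y, -z); pixel columns grow to the right and rows downward; lengths in m; the calibration is good to about 2 mm. A picture is of the moment at which its call begins: read the wrist's pose just before it. camera_params takes no time and is no camera call; for the wrist camera it gives the pose at the moment of the call.
- job.finish_job(): hands the job in; it is judged then, once.
The state is a dict: "time": time; "qpos": joint angles; "qd": joint speeds; "tau": joint torques, N m; "tool_pos": TCP position; "tool_rot": TCP orientation; "wrist_force": force on the tool from outside, world axes, zero at the start; "ft_torque": the same for the moment, N m; "grip_width": opening from 0.0 (shut) to 1.0 (fully open); "gripper_force": force on a finger pad.
Only numpy, scipy, OpenCV 4.12 (cv2) and the standard library are available. Lean on these libraries where they do the work, as an engineer would, in place of code of your own. Each camera call takes 0.05 s, during which the arm holds its last target. There are 200 camera calls.

## Working session

There is one attempt and no reset: what is moved stays moved. The work goes in short steps, Python scripts to look and compute and a tool call to move; the robot and the scene stay as the last step left them, time stands still between calls to the robot, and variables do not carry over. Pictures are saved under pics/ and viewed, at most 10 in all, crops included, and the job is handed in when it is done.

Besides the shell and the picture viewer there is one more tool, called after "Emit:" in YAML: its name, and indented under it one key for each argument. arm_command: Moves the arm, as the interface text tells. Shift numbers are shares of 0.025 m and turn numbers shares of 0.08 rad, none past 1 either way. Its arguments: {"type":"object","properties":{"delta_pos":{"type":"array"},"twist":{"type":"array"},"grip":{"type":"number"}},"required":["delta_pos","twist"]}

```bash
mkdir -p pics; ls; python3 - <<'E'
from plant import observe, grab_frame, camera_params
import cv2,numpy as np
s=observe();print({k:np.round(v,3).tolist() for k,v in s.items()})
for n in("scene","top"):
    f=grab_frame(n);cv2.imwrite(f"pics/{n}0.png",f)
    p=camera_params(n);print(n,p['fx'],p['fy'],p['cx'],p['cy'],[k for k in p]);print(np.round(p['world_to_cam'],4).tolist())
E
```

```text
pics
{'time': 0.0, 'qpos': [-1.097, 0.322, -0.07, 1.452, 0.023, 1.371, -0.057], 'qd': [0.001, -0.0, -0.001, 0.001, 0.0, 0.001, 0.001], 'tau': [0.0, -49.359, -0.382, -31.434, 0.013, 0.012, -0.0], 'tool_pos': [0.288, 0.582, 0.247], 'tool_rot': [-0.716, -3.059, 0.003], 'wrist_force': [-0.416, -0.87, 0.195], 'ft_torque': [0.032, -0.023, -0.021], 'gripper_force': 0.0, 'grip_width': 1.001}
scene 477.1621481929978 477.1621481929978 258.52659965596865 195.83611112483342 ['fx', 'fy', 'cx', 'cy', 'world_to_cam']
[[0.5543, -0.8322, 0.0125, -0.3186], [0.4342, 0.3019, 0.8487, -0.3168], [-0.7101, -0.465, 0.5287, -0.8796], [0.0, 0.0, 0.0, 1.0]]
top 364.9695532083194 364.9695532083194 255.7785548479104 191.95088443574767 ['fx', 'fy', 'cx', 'cy', 'world_to_cam']
[[-0.0051, -0.9997, -0.0232, 0.0146], [0.9906, -0.0083, 0.1365, -0.5812], [-0.1367, -0.0223, 0.9904, -0.9573], [0.0, 0.0, 0.0, 1.0]]
```

View pics/scene0.png

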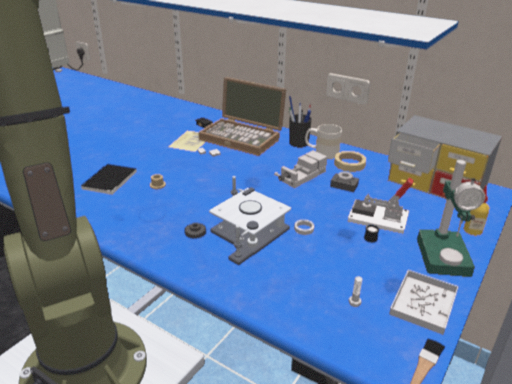

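View pics/top0.png

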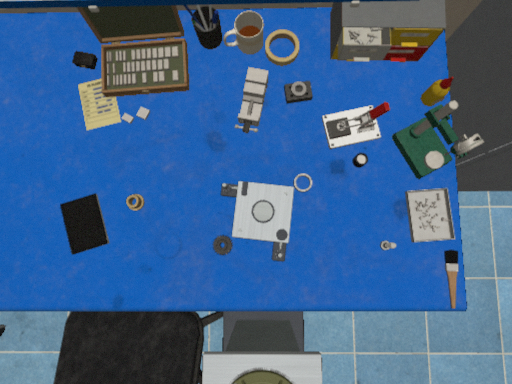

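The scene view shows the mount at about (250,220). In the top view the plate centre is at about (263,211), the round pad at (282,235), the bar pad at (244,189), and the posts near (279,254) and (227,189). The bystanders are gear (222,245), ring (303,182), bush (135,202) and bolt (388,245).

```bash
cat > h.py <<'E'
import numpy as np, cv2
from scipy.spatial.transform import Rotation as R
from plant import observe, grab_frame, camera_params
def ray(p,uv):
    W=np.array(p['world_to_cam']);d=np.array([(uv[0]-p['cx'])/p['fx'],-(uv[1]-p['cy'])/p['fy'],-1])
    return -W[:3,:3].T@W[:3,3], W[:3,:3].T@d
def onz(p,uv,z):
    o,d=ray(p,uv);return o+d*(z-o[2])/d[2]
def proj(p,X):
    W=np.array(p['world_to_cam']);c=W[:3,:3]@np.asarray(X)+W[:3,3]
    return np.array([p['cx']+p['fx']*c[0]/-c[2],p['cy']-p['fy']*c[1]/-c[2]])
def tri(obs):
    A=np.zeros((3,3));b=np.zeros(3)
    for p,uv in obs:
        o,d=ray(p,uv);d/=np.linalg.norm(d);M=np.eye(3)-np.outer(d,d);A+=M;b+=M@o
    return np.linalg.solve(A,b)
E
python3 - <<'E'
from h import *
f=cv2.imread('pics/top0.png');p=camera_params('top')
m=((f.min(2)>140)).astype(np.uint8);m[:170]=0;m[250:]=0;m[:,:225]=0;m[:,296:]=0
m=cv2.morphologyEx(m,cv2.MORPH_OPEN,np.ones((3,3)))
c=max(cv2.findContours(m,0,2)[0],key=cv2.contourArea)
r=cv2.minAreaRect(cv2.convexHull(c));B=np.array([onz(p,u,.07) for u in cv2.boxPoints(r)]);print(r);print(B.round(4));print('centre',B.mean(0),[np.linalg.norm(B[i]-B[i-1]).round(4) for i in range(4)])
for n,u,z in(('round',(282,235),.078),('bar',(244,189),.078),('rpost',(280,256),.1),('bpost',(226,189),.1),('gear',(222,245),.02)):print(n,onz(p,u,z).round(4))
cv2.imwrite('pics/c1.png',cv2.resize(f[165:275,205:315],None,fx=5,fy=5,interpolation=cv2.INTER_CUBIC))
E
```

```text
((262.6402587890625, 211.23780822753906), (56.54094314575195, 56.20964813232422), 6.34019136428833)
[[ 0.4615  0.0742  0.07  ]
 [ 0.6092  0.0582  0.07  ]
 [ 0.5911 -0.0909  0.07  ]
 [ 0.4446 -0.072   0.07  ]]
centre [ 0.52660569 -0.00761933  0.07      ] [np.float64(0.1471), np.float64(0.1486), np.float64(0.1502), np.float64(0.1477)]
round [ 0.4633 -0.0573  0.078 ]
bar [0.5842 0.0408 0.078 ]
rpost [ 0.4107 -0.0504  0.1   ]
bpost [0.5813 0.086  0.1   ]
gear [0.4382 0.1045 0.02  ]
```

View pics/c1.png

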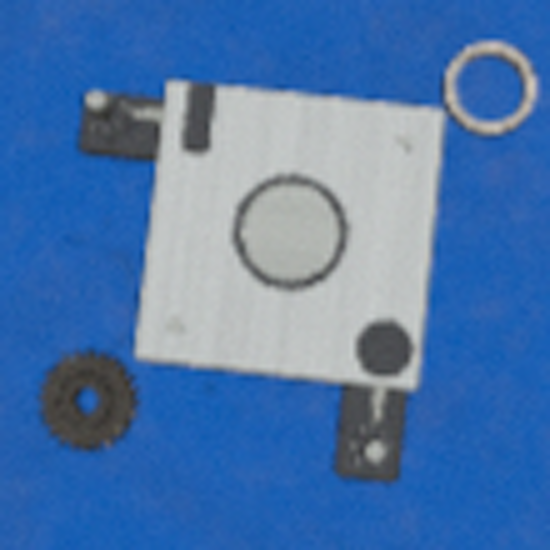

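The plate sides come out at 147 to 150 mm, which fits the given 150 mm. The mount's x axis points at about −96.5° in the world. Round pad is near (0.465, −0.057) and bar pad near (0.586, 0.041). I'll move in, close the fingers and square the tool with the mount.

Emit:
arm_command:
  delta_pos:
    - [0,0,0]
    - [0,0,0]
    - [0,0,0]
    - [0,0,0]
    - [0,0,0]
    - [-0.7,-1,0]
    - [-0.7,-1,0]
    - [-0.7,-1,0]
    - [-0.7,-1,0]
    - [-0.7,-1,0]
    - [-0.7,-1,0]
    - [-0.7,-1,0]
    - [-0.7,-1,0]
    - [-0.7,-1,0]
    - [-0.7,-1,0]
    - [-0.7,-1,0]
    - [-0.7,-1,0]
    - [-0.7,-1,0]
    - [-0.7,-1,0]
    - [-0.7,-1,0]
  twist:
    - [0,0,-0.87]
    - [0,0,-0.87]
    - [0,0,-0.87]
    - [0,0,-0.87]
    - [0,0,-0.87]
    - [0,0,0]
    - [0,0,0]
    - [0,0,0]
    - [0,0,0]
    - [0,0,0]
    - [0,0,0]
    - [0,0,0]
    - [0,0,0]
    - [0,0,0]
    - [0,0,0]
    - [0,0,0]
    - [0,0,0]
    - [0,0,0]
    - [0,0,0]
    - [0,0,0]
  grip: 1

```text
time: 1.77
tool_pos: [0.5077, 0.179, 0.2481]
tool_rot: [-0.175, -3.136, 0.0]
wrist_force: [0.7, -0.2, -0.5]
grip_width: 0.001
gripper_force: 0.0
```

```bash
python3 - <<'E'
from h import *
s=observe();print(s['time'],s['tool_pos'],R.from_rotvec(s['tool_rot']).as_matrix().round(3).tolist(),s['wrist_force'])
p=camera_params('wrist');f=grab_frame('wrist');cv2.imwrite('pics/w1.png',f)
W=np.array(p['world_to_cam']);print(p['fx'],(-W[:3,:3].T@W[:3,3]).round(3),W[:3,:3].round(3).tolist())
for n,X in dict(round=(.465,-.0567,.078),bar=(.586,.0408,.078),rpost=(.4135,-.0505,.1),bpost=(.581,.0925,.1)).items():print(n,proj(p,X))
E
```

```text
1.7667 [0.50774587 0.17904945 0.24805241] [[-0.994, 0.112, -0.0], [0.112, 0.994, -0.0], [0.0, -0.0, -1.0]] [ 0.74188392 -0.1822338  -0.4879124 ]
265.7775134385967 [0.44  0.187 0.375] [[0.111, 0.994, -0.001], [-0.957, 0.107, -0.27], [-0.268, 0.031, 0.963]]
round [ 38.11009653 163.30414356]
bar [146.02402594 250.67180606]
rpost [ 10.36366741 115.6446225 ]
bpost [182.00326858 251.68569793]
```

View pics/w1.png

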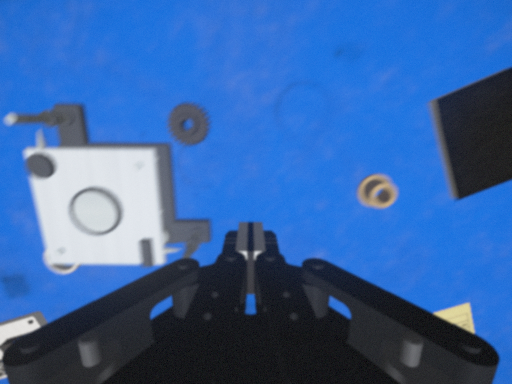

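The wrist view is wide. The round pad is at (40,164), its post at (12,118), and the bar pad at (146,250) with its pointer and post to the right, close to where the rays predict. Next I'll take low oblique views of each collar, bar side first because it's nearest.

Emit:
arm_command:
  delta_pos:
    - [-0.46,0,0.94]
    - [-0.46,0,0.94]
    - [-0.46,0,0.94]
    - [-0.46,0,0.94]
    - [-0.46,0,0.94]
    - [-0.46,0,0.94]
    - [-0.46,0,0.94]
    - [-0.46,0,0.94]
    - [0,0,0]
    - [0,0,0]
    - [0,0,0]
    - [0,0,0]
    - [0,0,0]
    - [0,0,0]
    - [0,0,0]
    - [0,0,0]
    - [0,0,0]
  twist:
    - [0,0,0]
    - [0,0,0]
    - [0,0,0]
    - [0,0,0]
    - [0,0,0]
    - [0,0,0]
    - [0,0,0]
    - [0,0,0]
    - [0.94,0,0]
    - [0.94,0,0]
    - [0.94,0,0]
    - [0.94,0,0]
    - [0.94,0,0]
    - [0.94,0,0]
    - [0.94,0,0]
    - [0.94,0,0]
    - [0,0,0]

```text
time: 3.23
tool_pos: [0.597, 0.1746, 0.057]
tool_rot: [-0.155, -2.962, 0.922]
wrist_force: [-1.6, 0.6, -0.7]
grip_width: 0.001
gripper_force: 0.0
```

```bash
python3 - <<'E'
from h import *
import json
s=observe();print(s['time'],s['tool_pos'],s['qpos'].round(2) if hasattr(s['qpos'],'round') else s['qpos'])
p=camera_params('wrist');f=grab_frame('wrist');cv2.imwrite('pics/wb.png',f)
json.dump({k:np.asarray(v).tolist() for k,v in p.items()},open('wb.json','w'))
W=np.array(p['world_to_cam']);print((-W[:3,:3].T@W[:3,3]).round(3))
for n,X in dict(bar=(.586,.0408,.078),tip=(.5825,.0805,.066),post=(.581,.0925,.1),c48=(.581,.0925,.048)).items():print(n,proj(p,X).round(1))
u=proj(p,(.581,.0925,.06)).astype(int);x0,y0=np.clip(u-[70,55],0,[372,274]);print(x0,y0)
cv2.imwrite('pics/wbc.png',cv2.resize(f[y0:y0+110,x0:x0+140],None,fx=5,fy=5,interpolation=cv2.INTER_CUBIC))
E
```

```text
3.2333 [0.5970204  0.17455896 0.05698806] [-0.8   0.68  0.32  1.49  0.28  1.37  0.85]
[0.537 0.253 0.162]
bar [ 86.4 214.7]
tip [130.3 210.8]
post [ 86.  227.3]
c48 [162.4 203.4]
77 152
```

View pics/wbc.png

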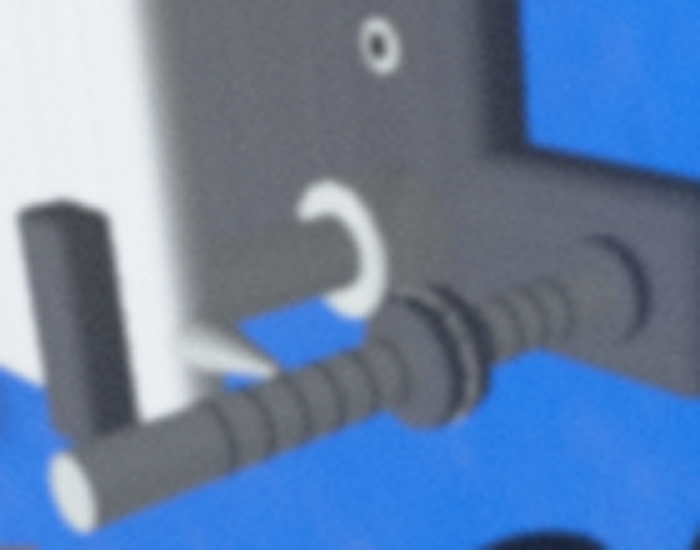

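The crop shows the bar post with its top centre at crop (75,490), which is pixel (92,250). The collar's bright line crosses the post axis near crop (470,340), pixel (171,220). The pointer tip is at crop (275,370), pixel (132,226). I'll refine with an intensity profile and cast rays.

```bash
cat >> h.py <<'E'
def vline(p,uv,xy):   # height on the vertical line at xy nearest to the ray
    o,d=ray(p,uv);n=d[:2]; t=np.dot(np.array(xy)-o[:2],n)/n@n if 0 else np.dot(np.array(xy)-o[:2],n)/np.dot(n,n)
    X=o+t*d;return X[2],np.linalg.norm(X[:2]-xy)
def collar(p,f,top,toplen=45):
    """top: pixel of post-top centre. profile of pixel brightness along post's near line"""
    T=onz(p,top,.1);o=ray(p,(0,0))[0];c=(o-T)[:2];c/=np.linalg.norm(c);q=T[:2]+.010*c
    g=cv2.GaussianBlur(cv2.cvtColor(f,cv2.COLOR_BGR2GRAY),(0,0),.6).astype(np.float32)
    zs=np.arange(.036,.062,.0005);uv=np.array([proj(p,(*q,z)) for z in zs],np.float32)
    v=cv2.remap(g,uv[:,0][None],uv[:,1][None],cv2.INTER_CUBIC)[0]
    return T,[(round(1e3*z,1),int(k)) for z,k in zip(zs,v)],uv
E
python3 - <<'E'
from h import *
import json
p=json.load(open('wb.json'));f=cv2.imread('pics/wb.png')
for top in((92,250),(92,249.5)):
    T,pr,uv=collar(p,f,top);print(T.round(4),uv[24].round(1));print(pr)
tip=onz(p,(132,226),.066);print('tip',tip.round(4),'d tip-post',np.linalg.norm(tip[:2]-T[:2]))
u=np.array([.112,.994]);print('pad from post',T[:2]-u*.052)
# post-base check: base ellipse centre approx crop(605,290)
print('ear-top at',onz(p,(77+605/5,152+285/5),.014).round(4))
E
```

```text
[0.5946 0.0937 0.1   ] [174.1 218.6]
[(np.float64(36.0), 106), (np.float64(36.5), 102), (np.float64(37.0), 99), (np.float64(37.5), 97), (np.float64(38.0), 98), (np.float64(38.5), 101), (np.float64(39.0), 104), (np.float64(39.5), 107), (np.float64(40.0), 108), (np.float64(40.5), 107), (np.float64(41.0), 105), (np.float64(41.5), 102), (np.float64(42.0), 98), (np.float64(42.5), 97), (np.float64(43.0), 98), (np.float64(43.5), 101), (np.float64(44.0), 104), (np.float64(44.5), 107), (np.float64(45.0), 109), (np.float64(45.5), 108), (np.float64(46.0), 105), (np.float64(46.5), 99), (np.float64(47.0), 90), (np.float64(47.5), 81), (np.float64(48.0), 75), (np.float64(48.5), 70), (np.float64(49.0), 67), (np.float64(49.5), 66), (np.float64(50.0), 71), (np.float64(50.5), 78), (np.float64(51.0), 88), (np.float64(51.5), 96), (np.float64(52.0), 99), (np.float64(52.5), 94), (np.float64(53.0), 87), (np.float64(53.5), 76), (np.float64(54.0), 70), (np.float64(54.5), 69), (np.float64(55.0), 74), (np.float64(55.5), 82), (np.float64(56.0), 92), (np.float64(56.5), 98), (np.float64(57.0), 103), (np.float64(57
[... 954 characters left out ...]
), 69), (np.float64(50.5), 75), (np.float64(51.0), 84), (np.float64(51.5), 91), (np.float64(52.0), 96), (np.float64(52.5), 95), (np.float64(53.0), 88), (np.float64(53.5), 79), (np.float64(54.0), 71), (np.float64(54.5), 68), (np.float64(55.0), 72), (np.float64(55.5), 79), (np.float64(56.0), 88), (np.float64(56.5), 96), (np.float64(57.0), 103), (np.float64(57.5), 106), (np.float64(58.0), 107), (np.float64(58.5), 108), (np.float64(59.0), 110), (np.float64(59.5), 110), (np.float64(60.0), 110), (np.float64(60.5), 109), (np.float64(61.0), 106), (np.float64(61.5), 102)]
tip [0.5938 0.0791 0.066 ] d tip-post 0.014793233460715023
pad from post [0.58846364 0.04219503]
ear-top at [0.595  0.0915 0.014 ]
```

Emit:
arm_command:
  delta_pos:
    - [0,0,-0.6]
    - [0,0,-0.6]
    - [0,0,-0.6]
    - [0,0,-0.6]
    - [0,0,-0.6]
    - [0,0,-0.6]
    - [0,0,-0.6]
    - [0,0,-0.6]
    - [0,0,-1]
    - [0,0,-1]
  twist:
    - [-0.94,0,0]
    - [-0.94,0,0]
    - [-0.94,0,0]
    - [-0.94,0,0]
    - [-0.94,0,0]
    - [-0.94,0,0]
    - [-0.94,0,0]
    - [-0.94,0,0]
    - [0,0,0]
    - [0,0,0]

```text
time: 4.12
tool_pos: [0.6034, 0.2051, 0.2235]
tool_rot: [0.185, 3.135, 0.002]
wrist_force: [-0.2, 0.6, -1.3]
grip_width: -0.004
gripper_force: 0.0
```

The bar post comes out at (0.5945, 0.0938), and the mount pose predicts (0.593, 0.0925). The collar's middle is at z ≈ 52.3 mm, so the pointer has to drop about 13.7 mm, within the stated 12 to 22. Next is the round side.

Emit:
arm_command:
  delta_pos:
    - [0.25,-0.97,0]
    - [0.25,-0.97,0]
    - [0.25,-0.97,0]
    - [0.25,-0.97,0]
    - [0.25,-0.97,0]
    - [0.25,-0.97,0]
    - [0.25,-0.97,0]
    - [0.25,-0.97,0]
    - [0.25,-0.97,0]
    - [0.25,-0.97,0]
    - [0.25,-0.97,0]
    - [0.25,-0.97,0]
    - [0.25,-0.97,0]
    - [0.25,-0.97,0]
    - [0.25,-0.97,0]
    - [0,0,1]
    - [0,0,1]
    - [0,0,1]
    - [0,0,1]
    - [0,0,1]
  twist:
    - [0,0,0]
    - [0,0,0]
    - [0,0,0]
    - [0,0,0]
    - [0,0,0]
    - [0,0,0]
    - [0,0,0]
    - [0,0,0]
    - [0,0,0]
    - [0,0,0]
    - [0,0,0]
    - [0,0,0]
    - [0,0,0]
    - [0,0,0]
    - [0,0,0]
    - [0,0,0]
    - [0,0,0]
    - [0,0,0]
    - [0,0,0]
    - [0,0,0]

```text
time: 5.78
tool_pos: [0.4689, -0.1428, 0.0964]
tool_rot: [0.18, 3.133, 0.002]
wrist_force: [-0.4, 1.2, 0.5]
grip_width: 0.001
gripper_force: 0.0
```

Emit:
arm_command:
  delta_pos:
    - [0,0,0.16]
    - [0,0,0.16]
    - [0,0,0.16]
    - [0,0,0.16]
    - [0,0,0.16]
    - [0,0,0.16]
    - [0,0,0.16]
    - [0,0,0.16]
    - [0,0,0]
  twist:
    - [-0.94,0,0]
    - [-0.94,0,0]
    - [-0.94,0,0]
    - [-0.94,0,0]
    - [-0.94,0,0]
    - [-0.94,0,0]
    - [-0.94,0,0]
    - [-0.94,0,0]
    - [0,0,0]

```text
time: 6.53
tool_pos: [0.4685, -0.137, 0.0648]
tool_rot: [0.178, 2.963, 0.92]
wrist_force: [-0.6, -1.0, -0.0]
grip_width: -0.0
gripper_force: 0.0
```

```bash
python3 - <<'E'
from h import *
import json
s=observe();print(s['time'],s['tool_pos'],np.round(s['qpos'],2))
p=camera_params('wrist');f=grab_frame('wrist');cv2.imwrite('pics/wr.png',f)
json.dump({k:np.asarray(v).tolist() for k,v in p.items()},open('wr.json','w'))
W=np.array(p['world_to_cam']);print((-W[:3,:3].T@W[:3,3]).round(3))
for n,X in dict(pad=(.465,-.0567,.078),tip=(.426,-.052,.066),post=(.414,-.0501,.1),c48=(.414,-.0501,.048)).items():print(n,proj(p,X).round(1))
u=proj(p,(.42,-.0501,.06)).astype(int);x0,y0=np.clip(u-[70,55],0,[372,274]);print(x0,y0)
cv2.imwrite('pics/wrc.png',cv2.resize(f[y0:y0+110,x0:x0+140],None,fx=5,fy=5,interpolation=cv2.INTER_CUBIC))
E
```

```text
6.5333 [ 0.46849316 -0.13695032  0.06482168] [ 0.16  0.4   0.5   1.94 -0.73  1.3   2.47]
[ 0.392 -0.199  0.17 ]
pad [362.9 205.8]
tip [352.8 141.8]
post [412.9 123.2]
c48 [331.8 121.5]
276 76
```

View pics/wrc.png

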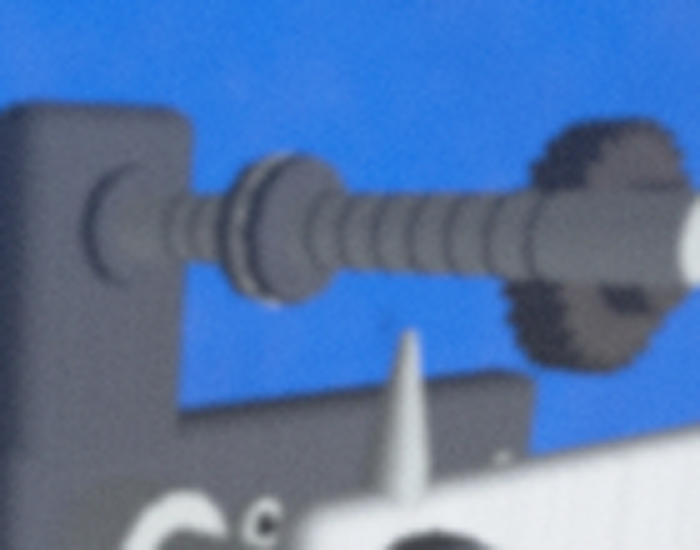

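In this side view the round collar's bright line is at about crop (240,230), pixel (324,122). The pointer tip is at crop (410,330), pixel (358,142). The post top is at the crop's right edge, about pixel (416,124). I'll refine these.

```bash
python3 - <<'E'
from h import *
import json
for n,g,tp in(('wr',(416,124),(358,142)),('wb',(92,250),(132,226))):
    p=json.load(open(n+'.json'));f=cv2.imread(f'pics/{n}.png')
    m=np.zeros(f.shape[:2],np.uint8);x,y=g;m[y-12:y+13,x-10:x+11]=(f.min(2)[y-12:y+13,x-10:x+11]>150)
    k,l,st,ce=cv2.connectedComponentsWithStats(m);print(st[1:].tolist(),ce[1:].tolist())
    i=1+np.argmax(st[1:,4]);T,pr,uv=collar(p,f,ce[i]);print(n,'post top',T.round(4));print(' '.join(f'{z}:{v}' for z,v in pr))
    t=onz(p,tp,.066);print('tip',t.round(4),'dist',np.linalg.norm(t-T*[1,1,.66]))
    o=ray(p,(0,0))[0];print('tan elev',(o[2]-.05)/np.linalg.norm(o[:2]-T[:2]))
E
```

```text
[[412, 115, 10, 18, 129]] [[416.30232558139534, 123.29457364341086]]
wr post top [ 0.4146 -0.0464  0.1   ]
36.0:100 36.5:97 37.0:93 37.5:92 38.0:92 38.5:95 39.0:99 39.5:101 40.0:102 40.5:101 41.0:96 41.5:89 42.0:81 42.5:73 43.0:69 43.5:70 44.0:75 44.5:84 45.0:91 45.5:94 46.0:93 46.5:88 47.0:80 47.5:72 48.0:68 48.5:71 49.0:78 49.5:86 50.0:93 50.5:98 51.0:102 51.5:102 52.0:103 52.5:104 53.0:104 53.5:104 54.0:104 54.5:104 55.0:104 55.5:102 56.0:99 56.5:95 57.0:92 57.5:92 58.0:96 58.5:100 59.0:103 59.5:104 60.0:104 60.5:102 61.0:98 61.5:94
tip [ 0.4271 -0.0466  0.066 ] dist 0.012517585911025432
tan elev 0.7768839836250147
[[87, 243, 9, 15, 94]] [[91.04255319148936, 250.06382978723406]]
wb post top [0.5949 0.0925 0.1   ]
36.0:99 36.5:97 37.0:98 37.5:101 38.0:104 38.5:107 39.0:108 39.5:108 40.0:106 40.5:103 41.0:99 41.5:97 42.0:98 42.5:101 43.0:104 43.5:107 44.0:109 44.5:108 45.0:106 45.5:99 46.0:92 46.5:82 47.0:76 47.5:70 48.0:67 48.5:66 49.0:70 49.5:76 50.0:86 50.5:93 51.0:97 51.5:95 52.0:88 52.5:78 53.0:71 53.5:68 54.0:73 54.5:79 55.0:89 55.5:97 56.0:103 56.5:106 57.0:107 57.5:108 58.0:110 58.5:110 59.0:110 59.5:108 60.0:105 60.5:102 61.0:98 61.5:99
tip [0.5938 0.0791 0.066 ] dist 0.013402115970589051
tan elev 0.6530741761127432
```

Collar estimates: round about 46 mm (tip drop ~20 mm, pad sink ~14.6 mm) and bar about 51.8 mm (drop ~14.2 mm, sink ~10.4 mm). The pointer tip to post distance came out near the expected 12 mm. Now I'll unroll, lift and go over the round pad.

Emit:
arm_command:
  delta_pos:
    - [0,0,-0.3]
    - [0,0,-0.3]
    - [0,0,-0.3]
    - [0,0,-0.3]
    - [0,0,-0.3]
    - [0,0,-0.3]
    - [0,0,-0.3]
    - [0,0,-0.3]
    - [0,0,-0.5]
    - [0,0,-0.5]
    - [0,0,0]
  twist:
    - [0.94,0,0]
    - [0.94,0,0]
    - [0.94,0,0]
    - [0.94,0,0]
    - [0.94,0,0]
    - [0.94,0,0]
    - [0.94,0,0]
    - [0.94,0,0]
    - [0,0,0]
    - [0,0,0]
    - [0,0,0]

```text
time: 7.5
tool_pos: [0.4704, -0.1525, 0.1507]
tool_rot: [0.173, 3.128, 0.0]
wrist_force: [0.3, -0.0, 0.2]
grip_width: -0.0
gripper_force: 0.0
```

```bash
cat > go.py <<'E'
import sys
from h import *
s=observe();M=R.from_rotvec(s['tool_rot']).as_matrix();g=np.array([float(a) for a in sys.argv[1:4]])
print('t',s['time'],s['tool_pos'],'F',np.round(s['wrist_force'],2))
print('tool delta /25mm',(M.T@(g-s['tool_pos'])/.025).round(2),'z axis',M[:,2].round(4),'y',M[:,1].round(3))
E
python3 go.py .466 -.055 .110
```

```text
t 7.5 [ 0.47042984 -0.15249457  0.1507187 ] F [ 0.34 -0.01  0.22]
tool delta /25mm [0.62 3.86 1.63] z axis [ 8.7e-03 -3.0e-04 -1.0e+00] y [0.11  0.994 0.001]
```

Emit:
arm_command:
  delta_pos:
    - [0.12,0.77,0]
    - [0.12,0.77,0]
    - [0.12,0.77,0]
    - [0.12,0.77,0]
    - [0.12,0.77,0]
    - [0,0,0.5]
    - [0,0,0.5]
    - [0,0,0.5]
    - [0,0,0.1]
    - [0,0,0]
    - [0,0,0]
  twist:
    - [0,0,0]
    - [0,0,0]
    - [0,0,0]
    - [0,0,0]
    - [0,0,0]
    - [0,0,0]
    - [0,0,0]
    - [0,0,0]
    - [0,0,0]
    - [0,0,0]
    - [0,0,0]

```text
time: 8.42
tool_pos: [0.4643, -0.0559, 0.1076]
tool_rot: [0.176, 3.135, 0.0]
wrist_force: [1.1, 0.0, 0.2]
grip_width: 0.003
gripper_force: 0.0
```

```bash
python3 go.py .466 -.055 .095; python3 - <<'E'
from h import *
p=camera_params('wrist');f=grab_frame('wrist');cv2.imwrite('pics/w3.png',f);cv2.imwrite('pics/s_rest.png',grab_frame('scene'))
c=f[90:330,110:400];cv2.imwrite('pics/w3c.png',cv2.resize(c,None,fx=2.4,fy=2.4,interpolation=cv2.INTER_CUBIC))
for X in((.466,-.055,.078),(.481,-.055,.078),(.451,-.055,.078),(.466,-.04,.078),(.466,-.07,.078)):print(proj(p,X).round(1))
E
```

```text
t 8.4167 [ 0.46430398 -0.05585365  0.10762414] F [1.05 0.01 0.25]
tool delta /25mm [-0.06  0.04  0.51] z axis [ 1.3e-03  1.0e-04 -1.0e+00] y [0.112 0.994 0.   ]
[250.8 229.3]
[253.4 250.4]
[248.1 207.2]
[274.3 226.9]
[227.5 231.7]
```

View pics/w3c.png

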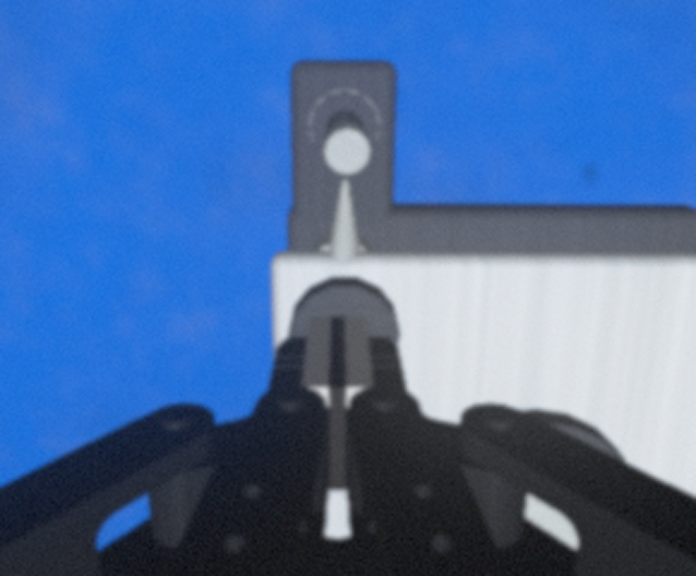

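The wrist crop shows the round pad centred about 2 mm toward +y of the fingers: pad centre column at crop 345, fingers at 337, pointer at 345. I'll correct that and go to just above contact.

Emit:
arm_command:
  delta_pos:
    - [0,0.08,0.1]
    - [0,0,0.2]
    - [0,0,0.12]
    - [0,0,0]
    - [0,0,0]
  twist:
    - [0,0,0]
    - [0,0,0]
    - [0,0,0]
    - [0,0,0]
    - [0,0,0]

```text
time: 8.93
tool_pos: [0.4641, -0.0538, 0.0963]
tool_rot: [-0.176, -3.136, 0.0]
wrist_force: [0.5, 0.3, -0.0]
grip_width: -0.005
gripper_force: 0.0
```

Emit:
arm_command:
  delta_pos:
    - [0,0,0.04]
    - [0,0,0.04]
    - [0,0,0.04]
    - [0,0,0]
  twist:
    - [0,0,0]
    - [0,0,0]
    - [0,0,0]
    - [0,0,0]

```text
time: 9.27
tool_pos: [0.4645, -0.0538, 0.0939]
tool_rot: [0.176, 3.137, 0.0]
wrist_force: [-1.8, 0.1, 3.1]
grip_width: -0.0
gripper_force: 1.8
```

Contact at about z 0.094. I'll press along the arc about the tilt axis, turning the tool with the plate so contact stays flat, and stop a little short at first.

Emit:
arm_command:
  delta_pos:
    - [0.013,0,0.049]
    - [0.013,0,0.049]
    - [0.013,0,0.049]
    - [0.013,0,0.049]
    - [0.013,0,0.049]
    - [0.013,0,0.049]
    - [0.013,0,0.049]
    - [0.013,0,0.049]
    - [0.013,0,0.049]
    - [0.013,0,0.049]
    - [0,0,0]
  twist:
    - [0,-0.14,0]
    - [0,-0.14,0]
    - [0,-0.14,0]
    - [0,-0.14,0]
    - [0,-0.14,0]
    - [0,-0.14,0]
    - [0,-0.14,0]
    - [0,-0.14,0]
    - [0,-0.14,0]
    - [0,-0.14,0]
    - [0,0,0]

```text
time: 10.18
tool_pos: [0.4622, -0.0534, 0.082]
tool_rot: [0.169, 3.022, -0.009]
wrist_force: [-2.7, -0.5, 7.5]
grip_width: 0.001
gripper_force: 4.1
```

```bash
python3 go.py .466 -.055 .08; python3 - <<'E'
from h import *
s=observe();M=R.from_rotvec(s['tool_rot']).as_matrix();tip=s['tool_pos']+.017*M[:,2];print('tip',tip.round(4),'tilt',np.arcsin(M[0,2]))
a=cv2.imread('pics/s_rest.png');b=grab_frame('scene');cv2.imwrite('pics/s_p1.png',b);p=camera_params('scene')
x,y=proj(p,(.42,-.049,.06)).astype(int);print(x,y,proj(p,(.4265,-.048,.066)),proj(p,(.4265,-.048,.046)),proj(p,(.4146,-.047,.046)))
k=lambda f:cv2.resize(f[y-22:y+22,x-22:x+22],None,fx=9,fy=9,interpolation=cv2.INTER_CUBIC)
cv2.imwrite('pics/sc1.png',np.hstack([k(a),k(b)]))
E
```

```text
t 10.1833 [ 0.4621727  -0.0534375   0.08199913] F [-2.67 -0.55  7.51]
tool delta /25mm [-0.15 -0.05  0.1 ] z axis [ 0.114  -0.012  -0.9934] y [0.112 0.994 0.001]
tip [ 0.4641 -0.0536  0.0651] tilt 0.11424692666516932
239 237 [240.93988019 234.04354484] [240.9987592  240.81920729] [237.73186643 243.19595243]
```

View pics/sc1.png

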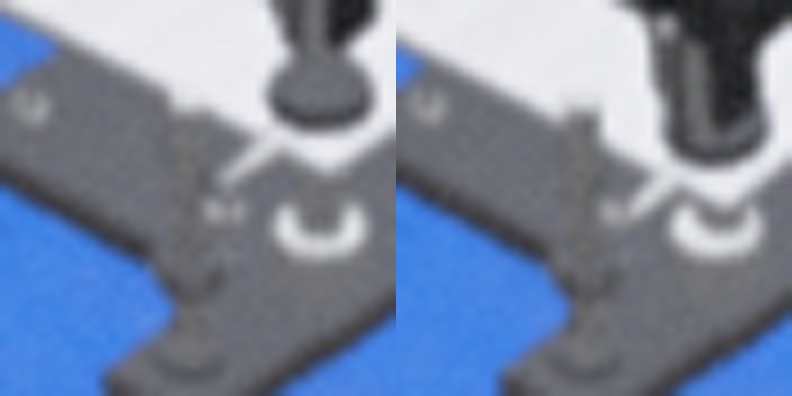

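In the left half (rest) the tip is at about crop (222,185). In the right half (pressed) it has dropped to about crop (632,215), still short of the collar at rows 255–290. I'll measure the tilt from the plate's front edge shift between the two frames.

```bash
cat > edge.py <<'E'
import sys
from h import *
p=camera_params('scene')
def shift(a,b,P,Q,rad):   # plate edge P->Q (world, rest), rad = distance from tilt axis
    th=[]
    for t in np.linspace(0,1,15):
        X=P+(Q-P)*t;u,v=proj(p,X);w=proj(p,X-[0,0,.02])[1]-v
        def cross(f,n):
            g=cv2.GaussianBlur(cv2.cvtColor(f,cv2.COLOR_BGR2GRAY),(0,0),.6)[:,int(round(u))].astype(float)
            r=np.arange(int(v)-6,int(v)+12);c=[i+(g[i]-150)/(g[i]-g[i+1]) for i in r if g[i]>=150>g[i+1]]
            return c[0] if n==0 and c else (c[-1] if c else np.nan)
        th.append((cross(b,1)-cross(a,1))/w*.02/rad)
    return np.array(th)
E
python3 - <<'E'
from edge import *
c=np.array([.5266,-.0061]);x=np.array([-.112,-.994]);y=np.array([.994,-.112])
W=lambda a,b,z=.066:np.array([*(c+a*x+b*y),z])
a=cv2.imread('pics/s_rest.png');b=cv2.imread('pics/s_p1.png')
print(shift(a,b,W(-.07,-.075),W(.075,-.075),.13).round(3))
E
```

```text
[ 0.081  0.088  0.086  0.088  0.084  0.087  0.087  0.088  0.084  0.002
  0.084  0.105 -0.    -0.     0.   ]
```

The edge shift is very consistent at θ ≈ 0.086, and 7.5 N fits a 9.5 mm sink. The plate has therefore sunk less than the tool moved, so I'll go on in small steps and trust the image.

Emit:
arm_command:
  delta_pos:
    - [0.008,0,0.04]
    - [0.008,0,0.04]
    - [0.008,0,0.04]
    - [0.008,0,0.04]
    - [0,0,0]
  twist:
    - [0,-0.05,0]
    - [0,-0.05,0]
    - [0,-0.05,0]
    - [0,-0.05,0]
    - [0,0,0]

```text
time: 10.65
tool_pos: [0.4621, -0.0534, 0.0782]
tool_rot: [0.168, 3.006, -0.01]
wrist_force: [-3.5, 0.6, 9.4]
grip_width: -0.004
gripper_force: 5.1
```

```bash
cat > chk.py <<'E'
from edge import *
c=np.array([.5266,-.0061]);x=np.array([-.112,-.994]);y=np.array([.994,-.112])
W=lambda a,b,z=.066:np.array([*(c+a*x+b*y),z])
s=observe();M=R.from_rotvec(s['tool_rot']).as_matrix();print(s['time'],'tip',(s['tool_pos']+.017*M[:,2]).round(4),'z axis',M[:,2].round(3),'F',np.round(s['wrist_force'],1))
a=cv2.imread('pics/s_rest.png');b=grab_frame('scene');cv2.imwrite('pics/s_p2.png',b)
print('round',shift(a,b,W(-.07,-.075),W(.02,-.075),.13).round(3))
E
python3 chk.py
```

```text
10.65 tip [ 0.4643 -0.0537  0.0613] z axis [ 0.13  -0.014 -0.991] F [-3.5  0.6  9.4]
round [0.107 0.113 0.115 0.117 0.115 0.112 0.112 0.112 0.113 0.115 0.113 0.114
 0.116 0.11  0.025]
```

Emit:
arm_command:
  delta_pos:
    - [0.008,0,0.04]
    - [0.008,0,0.04]
    - [0,0,0]
  twist:
    - [0,-0.1,0]
    - [0,-0.1,0]
    - [0,0,0]

```text
time: 10.95
tool_pos: [0.4619, -0.0534, 0.0762]
tool_rot: [0.167, 2.99, -0.011]
wrist_force: [-4.0, 0.6, 10.4]
grip_width: 0.002
gripper_force: 5.5
```

```bash
python3 chk.py; python3 - <<'E'
from h import *
p=camera_params('wrist');f=grab_frame('wrist');cv2.imwrite('pics/w4.png',f)
b=cv2.imread('pics/s_p2.png');ps=camera_params('scene')
for z in(.1,.046,.014):print(z,proj(ps,(.4146,-.047,z)))
x,y=239,237
k=cv2.resize(b[y-22:y+22,x-22:x+22],None,fx=9,fy=9,interpolation=cv2.INTER_CUBIC)
w=cv2.resize(f[60:192,180:312],(396,396),interpolation=cv2.INTER_CUBIC);cv2.imwrite('pics/sc2.png',np.hstack([k,w]))
E
```

```text
10.95 tip [ 0.4644 -0.0536  0.0593] z axis [ 0.145 -0.016 -0.989] F [-4.   0.6 10.4]
round [0.122 0.127 0.129 0.128 0.127 0.127 0.125 0.127 0.128 0.128 0.128 0.127
 0.127 0.122 0.028]
0.1 [237.48429618 224.53134934]
0.046 [237.73186643 243.19595243]
0.014 [237.87274782 253.81716155]
```

View pics/sc2.png

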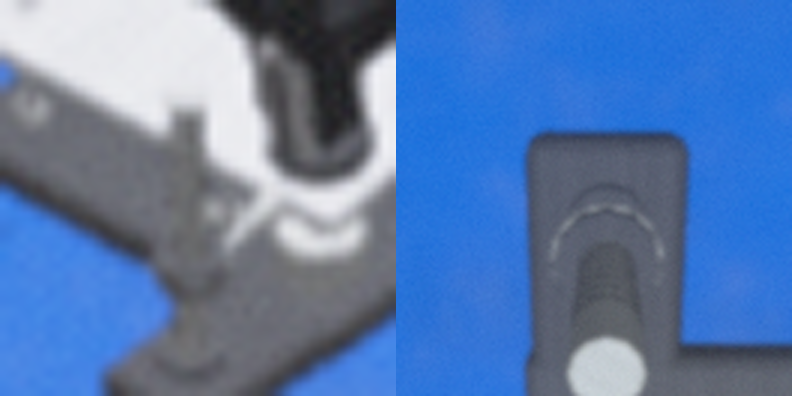

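The scene half shows the tip at crop (228,248) and the collar's centre near (190,272). Level would put the tip about 21 px above that centre, so it's within about 1 mm. θ ≈ 0.127 puts the tip at about 47 mm. A final 0.5 mm nudge, then hold.

Emit:
arm_command:
  delta_pos:
    - [0.003,0,0.024]
    - [0,0,0]
    - [0,0,0]
    - [0,0,0]
    - [0,0,0]
    - [0,0,0]
    - [0,0,0]
    - [0,0,0]
    - [0,0,0]
    - [0,0,0]
    - [0,0,0]
    - [0,0,0]
    - [0,0,0]
    - [0,0,0]
    - [0,0,0]
  twist:
    - [0,-0.04,0]
    - [0,0,0]
    - [0,0,0]
    - [0,0,0]
    - [0,0,0]
    - [0,0,0]
    - [0,0,0]
    - [0,0,0]
    - [0,0,0]
    - [0,0,0]
    - [0,0,0]
    - [0,0,0]
    - [0,0,0]
    - [0,0,0]
    - [0,0,0]

```text
time: 12.3
tool_pos: [0.4619, -0.0534, 0.0757]
tool_rot: [0.167, 2.988, -0.011]
wrist_force: [-4.7, 0.2, 11.5]
grip_width: -0.004
gripper_force: 5.6
```

```bash
python3 chk.py
```

```text
12.3 tip [ 0.4644 -0.0537  0.0588] z axis [ 0.148 -0.016 -0.989] F [-4.7  0.2 11.5]
round [0.124 0.131 0.131 0.132 0.131 0.128 0.129 0.129 0.131 0.132 0.131 0.13
 0.133 0.125 0.031]
```

Held at θ ≈ 0.130 (tip ≈ 46.5 mm) for over a second. Releasing back along the arc and lifting.

Emit:
arm_command:
  delta_pos:
    - [-0.014,0,-0.06]
    - [-0.014,0,-0.06]
    - [-0.014,0,-0.06]
    - [-0.014,0,-0.06]
    - [-0.014,0,-0.06]
    - [-0.014,0,-0.06]
    - [-0.014,0,-0.06]
    - [-0.014,0,-0.06]
    - [-0.014,0,-0.06]
    - [-0.014,0,-0.06]
    - [-0.014,0,-0.06]
    - [-0.014,0,-0.06]
    - [0,0,-0.4]
    - [0,0,-0.8]
    - [0,0,-0.8]
    - [0,0,-0.5]
    - [0,0,0]
  twist:
    - [0,0.153,0]
    - [0,0.153,0]
    - [0,0.153,0]
    - [0,0.153,0]
    - [0,0.153,0]
    - [0,0.153,0]
    - [0,0.153,0]
    - [0,0.153,0]
    - [0,0.153,0]
    - [0,0.153,0]
    - [0,0.153,0]
    - [0,0.153,0]
    - [0,0,0]
    - [0,0,0]
    - [0,0,0]
    - [0,0,0]
    - [0,0,0]

```text
time: 13.77
tool_pos: [0.4656, -0.0538, 0.1581]
tool_rot: [0.175, 3.131, 0.001]
wrist_force: [0.9, 0.1, 0.1]
grip_width: 0.002
gripper_force: 0.0
```

```bash
python3 chk.py; python3 go.py .588 .0422 .145
```

```text
13.7667 tip [ 0.4657 -0.0538  0.1411] z axis [ 0.006  0.001 -1.   ] F [0.9 0.1 0.1]
round [-0.002  0.001  0.     0.     0.     0.    -0.001  0.    -0.001  0.001
 -0.001 -0.001  0.001  0.001 -0.001]
t 13.8167 [ 0.46469864 -0.05367615  0.15643095] F [-0.24  0.79 -0.2 ]
tool delta /25mm [-4.47  4.36  0.47] z axis [ 3.2e-03  4.0e-04 -1.0e+00] y [0.111 0.994 0.001]
```

The round corner is fully back (0.000). Now over to the bar pad.

Emit:
arm_command:
  delta_pos:
    - [-0.745,0.727,0]
    - [-0.745,0.727,0]
    - [-0.745,0.727,0]
    - [-0.745,0.727,0]
    - [-0.745,0.727,0]
    - [-0.745,0.727,0]
    - [0,0,0.6]
    - [0,0,0.7]
    - [0,0,0.6]
    - [0,0,0]
    - [0,0,0]
  twist:
    - [0,0,0]
    - [0,0,0]
    - [0,0,0]
    - [0,0,0]
    - [0,0,0]
    - [0,0,0]
    - [0,0,0]
    - [0,0,0]
    - [0,0,0]
    - [0,0,0]
    - [0,0,0]

```text
time: 14.73
tool_pos: [0.5857, 0.0419, 0.106]
tool_rot: [-0.176, -3.133, 0.002]
wrist_force: [0.5, 0.5, 0.1]
grip_width: -0.004
gripper_force: 0.0
```

```bash
python3 go.py .588 .0422 .095; python3 - <<'E'
from h import *
p=camera_params('wrist');f=grab_frame('wrist');cv2.imwrite('pics/w5.png',f)
cv2.imwrite('pics/s_restb.png',grab_frame('scene'));
c=f[90:330,170:400];cv2.imwrite('pics/w5c.png',cv2.resize(c,None,fx=2.4,fy=2.4,interpolation=cv2.INTER_CUBIC))
u=np.array([.112,.994]);v=np.array([.994,-.112]);c=np.array([.588,.0422])
for a,b in((0,0),(.007,-.0185),(-.007,-.0185),(.007,.0185),(-.007,.0185)):print(proj(p,(*(c+a*u+b*v),.078)).round(1))
E
```

```text
t 14.7333 [0.58573064 0.04194021 0.10599413] F [0.53 0.47 0.13]
tool delta /25mm [-0.09  0.02  0.44] z axis [-3.5e-03 -9.0e-04 -1.0e+00] y [ 0.112  0.994 -0.001]
[250.1 231.6]
[261.5 203.8]
[238.7 203.7]
[260.8 257.8]
[239.3 257.7]
```

View pics/w5c.png

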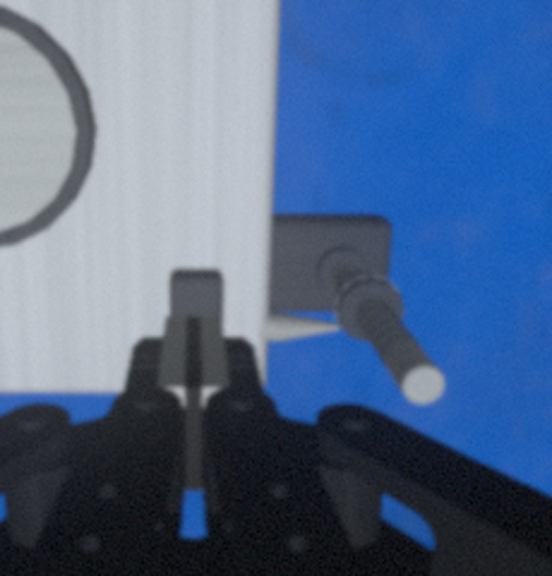

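The bar pad is centred at crop x≈196, with its end at crop y≈270, about 1 mm off prediction. I'll correct that and make contact.

Emit:
arm_command:
  delta_pos:
    - [-0.05,0.05,0.1]
    - [0,0,0.2]
    - [0,0,0.08]
    - [0,0,0.04]
    - [0,0,0.04]
    - [0,0,0]
  twist:
    - [0,0,0]
    - [0,0,0]
    - [0,0,0]
    - [0,0,0]
    - [0,0,0]
    - [0,0,0]

```text
time: 15.33
tool_pos: [0.5885, 0.0433, 0.0962]
tool_rot: [0.176, 3.137, -0.0]
wrist_force: [0.2, -0.0, 0.1]
grip_width: -0.001
gripper_force: 0.0
```

```bash
cat > chkb.py <<'E'
from edge import *
c=np.array([.5255,-.0061+.001]);x=np.array([-.112,-.994]);y=np.array([.994,-.112])
W=lambda a,b,z=.07:np.array([*(c+a*x+b*y),z])
s=observe();M=R.from_rotvec(s['tool_rot']).as_matrix();print(s['time'],'tip',(s['tool_pos']+.017*M[:,2]).round(4),'z axis',M[:,2].round(3),'F',np.round(s['wrist_force'],1))
def up(f,X):
    u,v=proj(p,X);g=cv2.GaussianBlur(cv2.cvtColor(f,cv2.COLOR_BGR2GRAY),(0,0),.6)[:,int(round(u))].astype(float)
    k=[i+(150-g[i])/(g[i+1]-g[i]) for i in range(int(v)-7,int(v)+12) if g[i]<150<=g[i+1]];return k[0] if k else np.nan
a=cv2.imread('pics/s_restb.png');b=grab_frame('scene');cv2.imwrite('pics/s_b.png',b);o=[]
for t in np.linspace(-.07,.03,12):
    X=W(-.075,t);w=proj(p,X-[0,0,.02])[1]-proj(p,X)[1];ra=up(a,X);o.append(((up(b,X)-ra)/w*.02/.13,ra-proj(p,X)[1]))
o=np.array(o);print('bar',o[:,0].round(3),'off',o[:,1].round(1))
E
python3 chkb.py
```

```text
15.3333 tip [0.5885 0.0433 0.0792] z axis [ 0. -0. -1.] F [ 0.2 -0.   0.1]
bar [ 0.001 -0.     0.001  0.001 -0.002  0.    -0.001 -0.002 -0.001  0.001
  0.001 -0.   ] off [ 0.5 -0.   0.  -0.1  0.1 -0.2  0.2 -0.3 -0.   0.3  0.2  0.5]
```

The edge tracking works on this side too (0.000 at rest). First stage of the bar press:

Emit:
arm_command:
  delta_pos:
    - [0.03,0,0.04]
    - [0,0,0.04]
    - [0,0.012,0.044]
    - [0,0.012,0.044]
    - [0,0.012,0.044]
    - [0,0.012,0.044]
    - [0,0.012,0.044]
    - [0,0.012,0.044]
    - [0,0.012,0.044]
    - [0,0,0]
  twist:
    - [0,0,0]
    - [0,0,0]
    - [0.12,0,0]
    - [0.12,0,0]
    - [0.12,0,0]
    - [0.12,0,0]
    - [0.12,0,0]
    - [0.12,0,0]
    - [0.12,0,0]
    - [0,0,0]

```text
time: 16.22
tool_pos: [0.5885, 0.045, 0.087]
tool_rot: [-0.174, -3.132, 0.108]
wrist_force: [0.1, -1.5, 4.9]
grip_width: 0.002
gripper_force: 3.1
```

```bash
python3 chkb.py
```

```text
16.2167 tip [0.5884 0.0439 0.0701] z axis [-0.007 -0.069 -0.998] F [ 0.1 -1.5  4.9]
bar [0.06  0.051 0.057 0.054 0.055 0.06  0.051 0.057 0.053 0.05  0.053 0.046] off [ 0.5 -0.   0.  -0.1  0.1 -0.2  0.2 -0.3 -0.   0.3  0.2  0.5]
```

Emit:
arm_command:
  delta_pos:
    - [0,0.01,0.04]
    - [0,0.01,0.04]
    - [0,0.01,0.04]
    - [0,0.01,0.04]
    - [0,0,0]
  twist:
    - [0.1,0,0]
    - [0.1,0,0]
    - [0.1,0,0]
    - [0.1,0,0]
    - [0,0,0]

```text
time: 16.68
tool_pos: [0.5887, 0.0457, 0.0833]
tool_rot: [-0.174, -3.129, 0.158]
wrist_force: [-1.2, -1.9, 8.7]
grip_width: -0.0
gripper_force: 3.8
```

```bash
python3 chkb.py; python3 - <<'E'
from h import *
p=camera_params('scene');u=proj(p,(.594,.09,.06)).astype(int);b=cv2.imread('pics/s_b.png');a=cv2.imread('pics/s_restb.png');x,y=u;print(x,y)
for z in(.1,.0518):print(proj(p,(.5947,.0935,z)),proj(p,(.5934,.0815,z)))
k=lambda f:cv2.resize(f[y-22:y+22,x-22:x+22],None,fx=9,fy=9,interpolation=cv2.INTER_CUBIC)
cv2.imwrite('pics/sb.png',np.hstack([k(a),k(b)]))
E
```

```text
16.6833 tip [0.5886 0.044  0.0664] z axis [-0.01  -0.1   -0.995] F [-1.2 -1.9  8.7]
bar [0.109 0.083 0.095 0.084 0.091 0.083 0.082 0.088 0.086 0.088 0.082 0.076] off [ 0.5 -0.   0.  -0.1  0.1 -0.2  0.2 -0.3 -0.   0.3  0.2  0.5]
235 188
[234.3159211 175.7140079] [237.63173156 177.16587891]
[234.56627481 190.91398588] [237.81890017 192.41302203]
```

θ ≈ 0.085 (tip ≈ 53.3 mm). One more ~1.1 mm step, then hold.

Emit:
arm_command:
  delta_pos:
    - [0,0.004,0.022]
    - [0,0.004,0.022]
    - [0,0,0]
    - [0,0,0]
  twist:
    - [0.04,0,0]
    - [0.04,0,0]
    - [0,0,0]
    - [0,0,0]

```text
time: 17.07
tool_pos: [0.5889, 0.0457, 0.0825]
tool_rot: [-0.175, -3.128, 0.167]
wrist_force: [-1.8, -1.7, 8.7]
grip_width: 0.002
gripper_force: 4.0
```

```bash
python3 chkb.py
```

```text
17.0667 tip [0.5887 0.0439 0.0656] z axis [-0.01  -0.106 -0.994] F [-1.8 -1.7  8.7]
bar [0.114 0.096 0.094 0.097 0.095 0.097 0.095 0.095 0.099 0.088 0.092 0.077] off [ 0.5 -0.   0.  -0.1  0.1 -0.2  0.2 -0.3 -0.   0.3  0.2  0.5]
```

θ ≈ 0.095, so the tip is at about 51.8 mm. Hold, then release.

Emit:
arm_command:
  delta_pos:
    - [0,0,0]
    - [0,0,0]
    - [0,0,0]
    - [0,0,0]
    - [0,0,0]
    - [0,0,0]
    - [0,0,0]
    - [0,0,0]
    - [0,0,0]
    - [0,0,0]
    - [0,0,0]
  twist:
    - [0,0,0]
    - [0,0,0]
    - [0,0,0]
    - [0,0,0]
    - [0,0,0]
    - [0,0,0]
    - [0,0,0]
    - [0,0,0]
    - [0,0,0]
    - [0,0,0]
    - [0,0,0]

```text
time: 18.03
tool_pos: [0.5889, 0.0457, 0.0825]
tool_rot: [-0.175, -3.128, 0.167]
wrist_force: [-0.9, -1.6, 8.7]
grip_width: 0.0
gripper_force: 4.0
```

Emit:
arm_command:
  delta_pos:
    - [0,-0.014,-0.06]
    - [0,-0.014,-0.06]
    - [0,-0.014,-0.06]
    - [0,-0.014,-0.06]
    - [0,-0.014,-0.06]
    - [0,-0.014,-0.06]
    - [0,-0.014,-0.06]
    - [0,-0.014,-0.06]
    - [0,-0.014,-0.06]
    - [0,0,-0.3]
    - [0,0,-0.8]
    - [0,0,-1]
    - [0,0,-0.6]
    - [0,0,0]
    - [0,0,0]
    - [0,0,0]
  twist:
    - [0.0,0,0]
    - [-0.15,0,0]
    - [-0.15,0,0]
    - [-0.15,0,0]
    - [-0.15,0,0]
    - [-0.15,0,0]
    - [-0.15,0,0]
    - [-0.15,0,0]
    - [-0.15,0,0]
    - [0,0,0]
    - [0,0,0]
    - [0,0,0]
    - [0,0,0]
    - [0,0,0]
    - [0,0,0]
    - [0,0,0]

```text
time: 19.37
tool_pos: [0.5871, 0.0448, 0.1615]
tool_rot: [-0.175, -3.135, 0.015]
wrist_force: [0.0, -0.2, -0.9]
grip_width: -0.001
gripper_force: 0.0
```

```bash
python3 chkb.py; python3 chk.py
```

```text
19.3667 tip [0.5871 0.0446 0.1445] z axis [-0.003 -0.01  -1.   ] F [ 0.  -0.2 -0.9]
bar [-0.003 -0.001 -0.     0.    -0.002  0.    -0.001 -0.    -0.001 -0.
  0.001 -0.   ] off [ 0.5 -0.   0.  -0.1  0.1 -0.2  0.2 -0.3 -0.   0.3  0.2  0.5]
19.4167 tip [0.5869 0.0444 0.1441] z axis [-0.003 -0.01  -1.   ] F [-0.6 -0.1  0.2]
round [-0.001  0.     0.     0.002  0.001  0.    -0.    -0.001 -0.001  0.001
 -0.001 -0.     0.001 -0.    -0.001]
```

Both corners are fully back up and the robot is clear of everything.

```bash
python3 -c "
from plant import job
print(job.finish_job())"
```

```text
the job is handed in; nothing more can be done
None
```

I pressed the round pad and then the bar pad until each pointer was level with its collar to within about 1 mm, the limit of my collar-height measurement; each was held for at least a second, both corners sprang fully back, and the job is handed in with no verdict returned.

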